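Slide the tray of mortar cubes into the curing rack and shut its retaining flag

TASK

Lift the tray of mortar cubes by its handle and slide it into the curing rack, fully home, on the lowest pair of rails that clears the thing standing inside the rack. Then swing the retaining flag shut across the front of the tray. Both cubes must stay standing on the tray, and the pull head, the tub and the tin must be left where they are.

Things in the scene. Friction and masses are not known exactly. Their poses are not given: they have to be found in the camera images.
- rack: Fixed aluminium rack, 160 mm deep (x), 236 wide (y), 142 high; no floor or roof. Origin: centre of its footprint on the worktop; +x points into it, away from the open front; y left. Side plates' inner faces at y = +-100 mm; rear stops at x = +78. A tray fully home is centred at x = 0 to 3, y = 0. One of pull_head, tub, tin stands inside it within 45 mm of its centre.
- rail_low (a point): Midway between the lowest pair of rails, over the rack's origin, level with their upper faces, 56 mm above the worktop. Each of the three pairs is two ledges on the side plates, 16 mm wide, 4 mm thick, from x = -79 to +79 mm of the rack, with 168 mm clear between left and right.
- rail_mid (a point): The same for the middle pair of rails, 92 mm above the worktop.
- rail_high (a point): The same for the highest pair of rails, 128 mm above the worktop.
- tray: Loose shallow steel tray, 150 mm (x) by 190 mm (y), sheet 3 mm thick, rim 10 mm high, about 0.22 kg (0.5 kg with its cubes). Origin: centre of its underside; z up. It fits the rack with its x along the rack's x (either end first), 5 mm of play at each side. It starts flat on the worktop, to the left of the rack.
- tray_handle (a point): Centre of the tray's handle: a black bar 56 mm long along the tray's x, 12 mm wide (y), 14 mm high, 46 mm above the tray's underside over its centre, standing on two 8 mm posts. Pinch it across its width from above.
- cube_a: Loose grey mortar cube, 40 mm, 0.145 kg, that stands on the tray at about x = -50, y = -50 mm of the tray. Origin: centre of its underside.
- cube_b: Loose grey mortar cube, 40 mm, 0.145 kg, that stands on the tray at about x = +50, y = +50 mm of the tray. Origin: centre of its underside.
- pull_head: Loose clean steel pull head, a 50 x 50 mm plate with a stud up, 42 mm high. Origin: centre of its underside.
- tub: Loose round white plastic tub with a lid, 68 mm across, 70 mm high. Origin: centre of its underside.
- tin: Loose plain closed tin, 58 mm across, 96 mm high. Origin: centre of its underside.
- flag (a joint): Retaining flag at the rack's front left: a plate 56 mm long, 50 to 140 mm above the worktop, on an upright hinge. 0: shut, lying along the rack's -y across the front, 13 mm before the front edge of a tray that is home. It grows as it swings out to the rack's -x (1.57: straight out), at most 2.2 rad; starts at 1.65 to 2.1, needs about 1 N at the peg, stays where it is left.
- flag_peg (a point): Point on the axis of the upright round steel peg at the flag's free end by which it is swung, 48 mm from the hinge axis; 12 mm thick, its top is 184 mm and this point 170 mm above the worktop. Pinch it from above, or push it.
- flag_hinge (a point): Point on the flag's upright hinge axis, 170 mm above the worktop, at x = -90, y = +114 mm of the rack.

How it is judged (in metres and radians):
On the way, in this order (a step that is already met when the one before it is completed fails the run):
1. the tray lies fully home on the lowest pair of rails that clears the thing inside the rack (((horizontal distance between pull_head and rack below 0.06 m and z of tray in the frame of rack between 0.051 and 0.062 m) or (horizontal distance between tub and rack below 0.06 m and z of tray in the frame of rack between 0.087 and 0.098 m) or (horizontal distance between tin and rack below 0.06 m and z of tray in the frame of rack between 0.123 and 0.134 m)) and x of tray in the frame of rack between -0.008 and 0.008 m and y of tray in the frame of rack between -0.012 and 0.012 m and angle between tray's own z axis and vertical below 0.05 rad and angle between the x axis of tray and the x axis of rack, either way round below 0.1 rad), for 0.2 s.
2. the flag is shut (value of joint flag below 0.12 rad), for 0.2 s.
At the end, for the whole second after the job is handed in: Tray level on the lowest rails that clear the thing inside (56 mm over the pull head, 92 tub, 128 tin; height within 5 mm), within 8 mm of home and 0.1 rad of square; both cubes standing on it; flag under 0.12 rad; tray and cubes at rest; pull head, tub, tin within 20 mm of where they stood (all of step 1 and z of cube_a in the frame of tray between -0.002 and 0.012 m and x of cube_a in the frame of tray between -0.075 and 0.075 m and y of cube_a in the frame of tray between -0.095 and 0.095 m and angle between each of cube_a, cube_b's own z axis and vertical below 0.15 rad and z of cube_b in the frame of tray between -0.002 and 0.012 m and x of cube_b in the frame of tray between -0.075 and 0.075 m and y of cube_b in the frame of tray between -0.095 and 0.095 m and value of joint flag below 0.12 rad and linear speed of each of tray, cube_a, cube_b below 0.02 m/s); the robot touches nothing.
It fails at once if the pull head is shifted by more than 20 mm or tipped (distance of pull_head from where it was at the start of the episode above 0.02 m or angle between pull_head's own z axis and vertical above 0.3 rad).
It fails at once if the tub is shifted by more than 20 mm or tipped (distance of tub from where it was at the start of the episode above 0.02 m or angle between tub's own z axis and vertical above 0.3 rad).
It fails at once if the tin is shifted by more than 20 mm or tipped (distance of tin from where it was at the start of the episode above 0.02 m or angle between tin's own z axis and vertical above 0.3 rad).
It also fails if it takes over 66 s, if anything falls off the work surface, if the arm or the gripper's body presses on something with over 40 N, if the wrist force passes 120 N, or if a joint passes its speed limit or range.

ROBOT

A 6-joint arm with a two-finger parallel gripper is mounted at the origin on a cart in front of the work surface, level with it; the furniture and walls round the work are solid. World frame = base frame: x ahead of the robot, y to its left, z up, the work surface at z = 0. Lengths are in mm, angles in rad, forces in N, time in s.
With the tool pointing down it reaches from about 400 to 925 mm from the base axis. Payload 12.5 kg.
Tool frame: the origin (TCP) lies midway between the tips of the shut fingers; the grasp point (between the pads) lies 19 mm behind it; z points along the fingers, y is the line along which they close (so a half turn about z gives the same grasp; the last joint's range is limited). The gripper opens to 95 mm and grips with 3 to 60 N. Pads are 20 mm wide; open, the fingers measure 119 mm over their backs; the gripper's body (75 mm by 180 mm) begins 59 mm behind the grasp point.
Start: joints at [1.225, 0.491, 1.559, -0, 1.092, -0.106], TCP at [148.424, 607.138, 214.661] pointing down, gripper open.
Joint ranges: [-3.1, 3.1], [-0.84, 2.19], [0.05, 2.79], [-1.13, 4.28], [0.06, 2.93], [-2.69, 2.69]. Speed limits (rad/s): [2.22, 2.22, 2.79, 3.14, 3.14, 3.14].

INTERFACE

Orientations are given as [roll, pitch, yaw] about the fixed x, y, z axes, in that order (R = Rz(yaw) Ry(pitch) Rx(roll)).
In Python, from cell import * gives the robot as it stands. The module is installed in compiled form; this text tells all that it offers.
- The arm moves only by the tool arm_command, never from a script. Its arguments are lists of equal length, an entry for each row: "delta_pos": the shift along the world's x, y, z in units of 250 mm (1.0 is 250 mm), a list of three; "delta_rot": the turn, a rotation vector about the world's x, y, z in units of 90 degrees (1.0 is 90 degrees), a list of three; "claw": the closure, from 0 (fully open) to 1 (shut). In form: {"delta_pos": [[tx, ty, tz], ...], "delta_rot": [[wx, wy, wz], ...], "claw": [claw, ...]}. A call has exactly 5 rows; each row is the pose to reach, as a shift and turn from the pose commanded when the call began; what a row does not reach only later rows make up. A row lasts 1/12 s, in which the tool goes at most 41.7 mm and 7.16 degrees, less where a joint would pass 70% of its speed; a pose out of reach is approached as far as the arm can. A call with a number of a shift or a turn outside -1 to 1 is refused whole. A call with a gripper value outside its range is refused whole. The fingers move at their own pace and stop on an object; the grip force is fixed at half the most. Time passes only in rows, so rows that repeat a pose let the fingers close, or fill a call up. It gives the time, the measured TCP pose, the force, the opening and the grip force at its end, in the units of the state.
- state(): the state, without advancing time (a new reading comes with each control period).
- read_camera(name): name is "side" or "top"; returns the picture (384x512x3 uint8, red, green, blue); there is no depth.
- calibration(name): a dict with "camera_matrix" (3x3 intrinsics, pixels), "T" (4x4, takes a point from camera to world coordinates). Camera axes: x right, y down, z forward; pixel columns grow to the right and rows downward; lengths in mm; the calibration is good to about 2 mm. A picture is of the moment at which its call begins. calibration takes no time and is no camera call.
- job_done(): hands the job in; it is judged then, once.
The state is a dict: "t": time; "joints": joint angles; "qvel": joint speeds; "tau": joint torques, N m; "eef_pos": TCP position; "tcp_rot": TCP orientation; "ft_force": force on the tool from outside, world axes, zero at the start; "moment": the same for the moment, N m; "opening": opening from 0.0 (shut) to 1.0 (fully open); "grip_force": force on a finger pad.
Only numpy, scipy, OpenCV 4.12 (cv2) and the standard library are available. Lean on these libraries where they do the work, as an engineer would, in place of code of your own. Each camera call takes 0.05 s, during which the arm holds its last target. There are 200 camera calls.

## Working session

There is one attempt and no reset: what is moved stays moved. The work goes in short steps, Python scripts to look and compute and a tool call to move; the robot and the scene stay as the last step left them, time stands still between calls to the robot, and variables do not carry over. Pictures are saved under pics/ and viewed, at most 10 in all, crops included, and the job is handed in when it is done.

Besides the shell and the picture viewer there is one more tool, called after "Emit:" in YAML: its name, and indented under it one key for each argument. arm_command: Moves the arm, as the interface text tells. Shifts and turns lie within -1 to 1; 1 stands for 250 mm of shift or 90 degrees of turn. Its arguments: {"type":"object","properties":{"delta_pos":{"type":"array"},"delta_rot":{"type":"array"},"claw":{"type":"array"}},"required":["delta_pos","delta_rot","claw"]}

```bash
mkdir -p pics
python3 - <<'E'
from cell import *
import cv2
for n in("side","top"):
    im=read_camera(n); cv2.imwrite(f"pics/{n}0.png",im[:,:,::-1])
    c=calibration(n); print(n,c["camera_matrix"],c["T"].round(3) if hasattr(c["T"],'round') else c["T"])
print(state())
E
```

```text
side [[408.94584869   0.         258.14556662]
 [  0.         408.94584869 190.60227644]
 [  0.           0.           1.        ]] [[-9.880000e-01 -5.700000e-02  1.440000e-01  2.902830e+02]
 [-1.550000e-01  4.130000e-01 -8.970000e-01  1.402819e+03]
 [-8.000000e-03 -9.090000e-01 -4.170000e-01  7.279320e+02]
 [ 0.000000e+00  0.000000e+00  0.000000e+00  1.000000e+00]]
top [[409.92901479   0.         260.57071475]
 [  0.         409.92901479 197.33924498]
 [  0.           0.           1.        ]] [[-1.200000e-02 -9.940000e-01  1.040000e-01  3.955840e+02]
 [-1.000000e+00  1.200000e-02 -3.000000e-03  6.543200e+01]
 [ 2.000000e-03 -1.040000e-01 -9.950000e-01  1.375134e+03]
 [ 0.000000e+00  0.000000e+00  0.000000e+00  1.000000e+00]]
{'t': 0.1, 'joints': array([ 1.22541671e+00,  4.91481248e-01,  1.55936437e+00, -1.90412594e-05,
        1.09165798e+00, -1.05578916e-01]), 'qvel': array([ 0.00193104,  0.00083855, -0.00253578, -0.00059461,  0.00127576,
        0.00116766]), 'tau': array([ 1.94070133e-03, -6.13627052e+01, -2.58607525e+01,  6.93838857e-02,
        4.69708687e-02, -6.57188139e-05]), 'eef_pos': array([148.3473144 , 606.94136878, 214.13968902]), 'tcp_rot': array([-3.14068499e+00, -7.92036735e-05,  2.90180070e+00]), 'ft_force': array([0.46331413, 0.14882411, 0.08688471]), 'moment': array([-0.01162666, -0.04140587,  0.02409844]), 'grip_force': 0.0, 'opening': 0.9996765207264483}
```

View pics/side0.png

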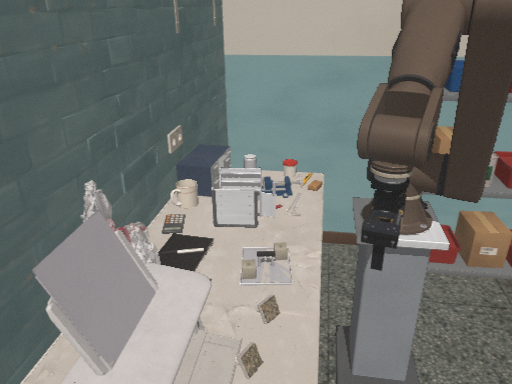

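View pics/top0.png

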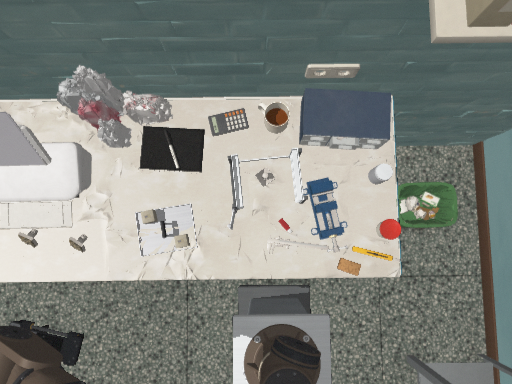

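The side view shows the rack (~237,200), the tray (~265,265), and two cubes. The top view shows the rack with a grey metallic thing inside at (264,177), the flag swung out to (233,225), and the tray at (167,230) with its handle at (166,228). I'll enlarge these regions.

Run:
```python
import cv2,numpy as np
t=cv2.imread("pics/top0.png");s=cv2.imread("pics/side0.png")
a=cv2.resize(t[140:260,125:325],None,fx=4,fy=4,interpolation=cv2.INTER_CUBIC)
b=cv2.resize(s[140:290,195:345],None,fx=4,fy=4,interpolation=cv2.INTER_CUBIC)
cv2.imwrite("pics/tc.png",a);cv2.imwrite("pics/sc.png",b)
```

```text
(no output)
```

View pics/tc.png

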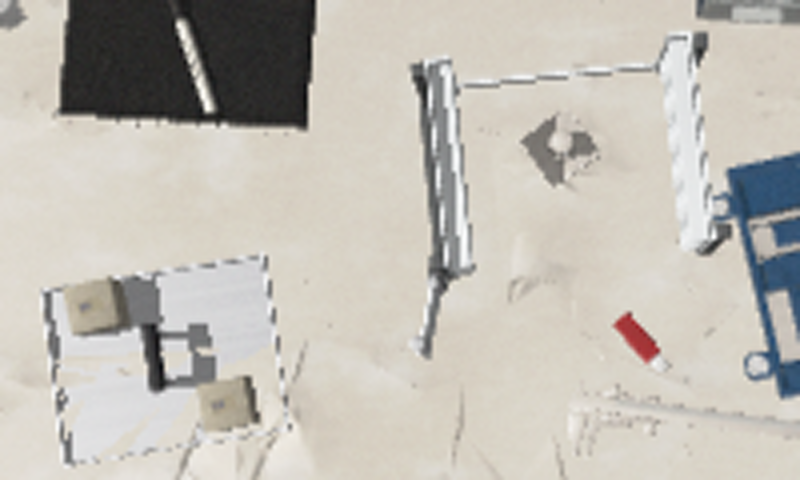

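View pics/sc.png

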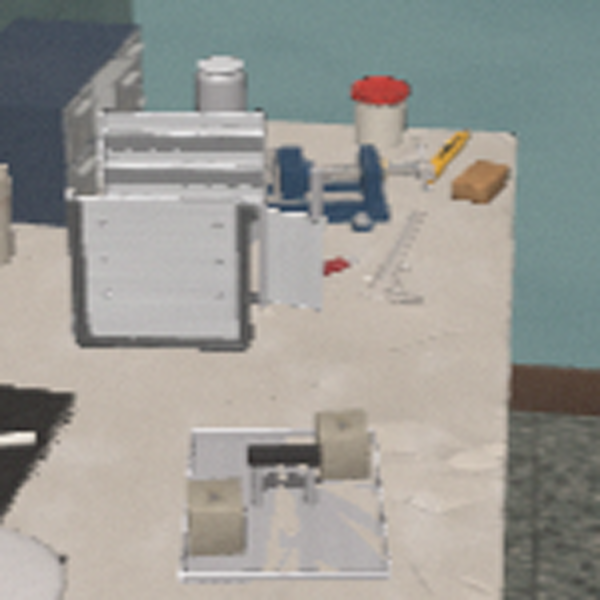

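Inside the rack, the top crop shows a square steel plate with a stud at (560,148), so it is the pull head and the lowest rails apply. The peg top is at crop (423,342) and the handle at (153,357). The side crop shows the left plate's corners at (75,195), (243,195), (85,345) and (245,345), and the tin and the red-lidded tub standing away from the rack. Next I'll fit the poses by reprojection and check them with an overlay.

```bash
cat > h.py <<'E'
from cell import *
import numpy as np,cv2
from scipy.optimize import least_squares
CAL={n:calibration(n) for n in("side","top")}
OFF={"top":(125,140),"side":(195,140)}
def proj(n,P):
    c=CAL[n];T=np.linalg.inv(c["T"]);p=np.atleast_2d(P)@T[:3,:3].T+T[:3,3]
    q=p@np.array(c["camera_matrix"]).T;return q[:,:2]/q[:,2:]
def crop(n,P): return (proj(n,P)-OFF[n]+.5)*4-.5
def place(v,L):
    L=np.array(L,float);c,s=np.cos(v[2]),np.sin(v[2])
    z=v[3] if len(v)>3 else 0
    return np.c_[v[0]+c*L[:,0]-s*L[:,1],v[1]+s*L[:,0]+c*L[:,1],L[:,2]+z]
def fit(obs,v0):
    def r(v):return np.concatenate([(crop(n,place(v,[l for l,_ in o]))-[p for _,p in o]).ravel() for n,o in obs.items()])
    f=least_squares(r,v0,loss="soft_l1",f_scale=4);return f.x,r(f.x)
def box(x0,x1,y0,y1,z0,z1):
    c=[(x,y,z) for x in(x0,x1) for y in(y0,y1) for z in(z0,z1)]
    return [(a,b) for i,a in enumerate(c) for b in c[i+1:] if sum(p!=q for p,q in zip(a,b))==1]
def draw(im,n,v,edges,col):
    for e in edges:
        a,b=crop(n,place(v,e)).round().astype(int);cv2.line(im,tuple(map(int,a)),tuple(map(int,b)),col,1)
def ray2(ps,pt):
    # triangulate from crop pixels
    f=least_squares(lambda X:np.r_[(crop("side",X)[0]-ps),(crop("top",X)[0]-pt)],[200,300,50]);return f.x,f.fun
E
python3 - <<'E'
from h import *
rack={"side":[((80,118,142),(75,195)),((-80,118,142),(243,195)),((80,118,0),(85,345)),((-80,118,0),(245,345)),((80,-118,142),(105,110)),((-80,-118,142),(263,112))],
"top":[((-90-0,114,140),(440,272))]}
v,r=fit(rack,[400,60,.1]);print("rack",v,r.round(1))
tray={"top":[((75,95,10),(45,290)),((75,-95,10),(265,257)),((-75,-95,10),(288,430)),((-75,95,10),(68,462)),((28,0,53),(148,325)),((-28,0,53),(157,390))],
"side":[((75,-95,10),(190,430)),((-75,-95,10),(373,430)),((75,95,0),(182,577)),((-75,95,0),(388,575)),((28,0,53),(248,446))]}
w,r=fit(tray,[200,300,.14,0]);print("tray",w,r.round(1))
peg,r=ray2((315,167),(423,342));print("peg top",peg,r)
for n in("top","side"):
    im=cv2.imread("pics/"+n[0]+"c.png")
    for s in(1,-1):
        draw(im,n,v,box(-80,80,*sorted((s*100,s*118)),0,142),(0,0,255))
        for z in(56,92,128): draw(im,n,v,[((-79,s*84,z),(79,s*84,z))],(0,200,0))
    draw(im,n,w,box(-75,75,-95,95,0,10)+box(-28,28,-6,6,39,53),(255,0,0))
    cv2.imwrite(f"pics/ov{n}.png",im)
E
```

```text
rack [589.78088478  32.28526481  -6.20392889] [-14.2   4.2   2.    8.7 -15.2  -2.6   1.6   2.9  -0.8  -8.9   1.4  -7.7
   2.    5. ]
tray [ 4.35141712e+02  3.75773660e+02  1.47484810e-01 -3.19243945e-01] [-3.9 -1.2  1.8 -4.3  4.5  1.1 -3.7  6.1  1.4 -1.2  1.8  2.8 -0.2 -4.
  1.6 -4.5 -3.6  5.8  2.   7.4 -2.4 -0.5]
peg top [440.19062989 150.25585681 182.77423186] [-0.67479294 -0.03788775  0.06540995  0.58015439]
```

View pics/ovtop.png

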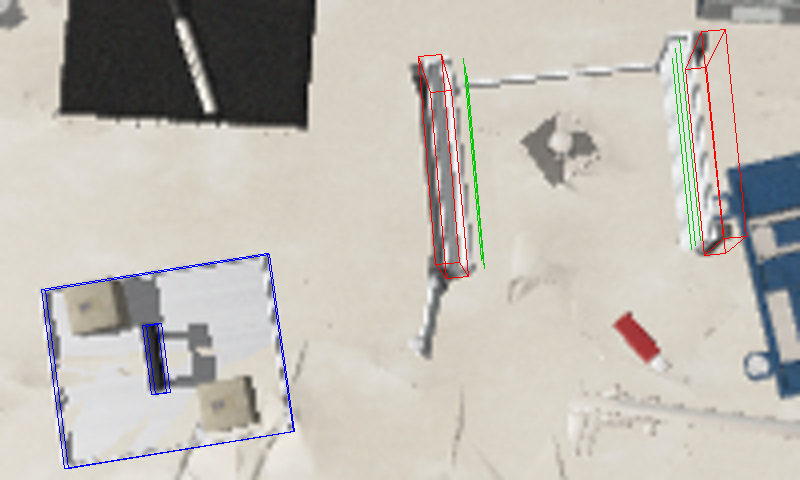

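View pics/ovside.png

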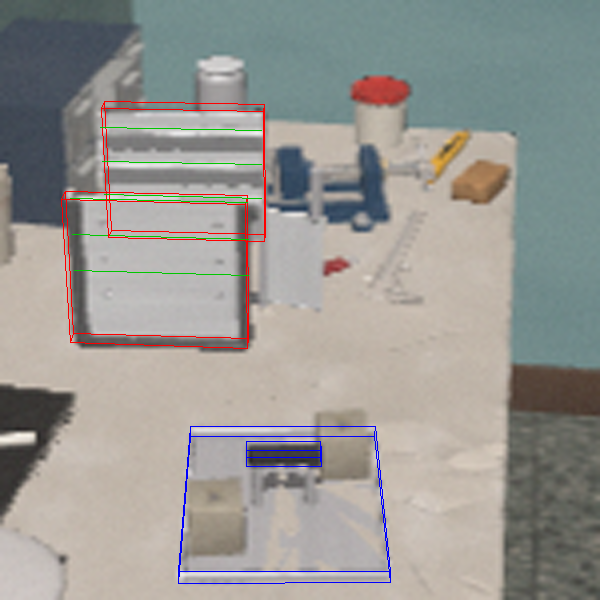

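The overlay fits the tray well. The rack's plates are thinner than I assumed (18 mm), so I'll zoom in on the rack in both views to pick its rail edges.

Run:
```python
import cv2,numpy as np
t=cv2.imread("pics/top0.png")[144:234,228:308];s=cv2.imread("pics/side0.png")[162:232,210:285]
k=6
a=cv2.resize(t,None,fx=k,fy=k,interpolation=cv2.INTER_LANCZOS4);b=cv2.resize(s,None,fx=4,fy=4,interpolation=cv2.INTER_LANCZOS4)
o=np.zeros((580,800,3),np.uint8);o[20:20+a.shape[0],20:20+a.shape[1]]=a;o[20:20+b.shape[0],500:800]=b
for c in range(0,80,10):cv2.putText(o,str(228+c),(20+c*k-9,15),0,.35,(255,255,255));cv2.line(o,(20+c*k,16),(20+c*k,20),(255,255,255))
for r in range(0,90,10):cv2.putText(o,str(144+r),(0,24+r*k),0,.3,(255,255,255))
for c in range(0,75,10):cv2.putText(o,str(210+c),(500+c*4-9,15),0,.35,(255,255,255))
for r in range(0,70,10):cv2.putText(o,str(162+r),(502,24+r*4),0,.3,(0,0,255))
cv2.imwrite("pics/z.png",o)
```

```text
(no output)
```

View pics/z.png

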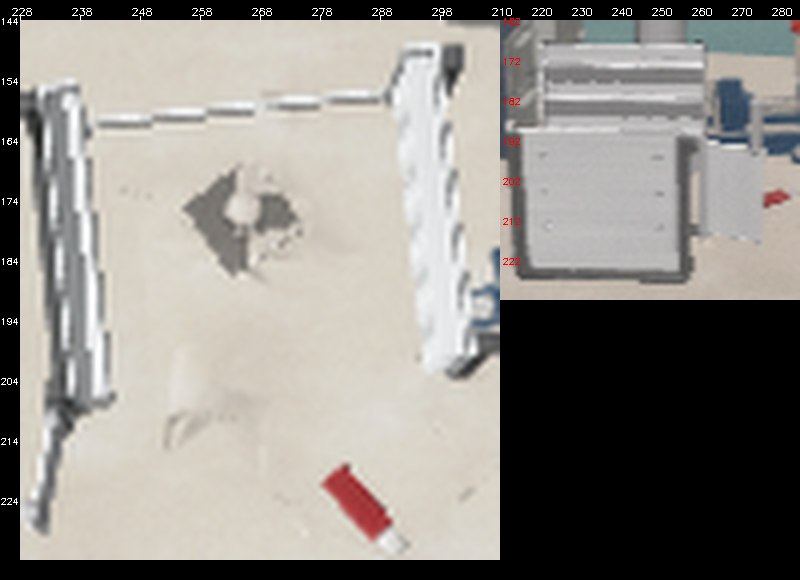

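The zoom shows the left low rail's inner edge from about px (239.7,157) to (243,207.3), and the right one from (290.5,156.5) to (295.2,202). In the side view the far rails' front ends are at about (261.2,174) for the high rail and (261.2,183) for the middle one.

Run:
```python
from h import *
def C(n,p): return tuple((np.array(p)-OFF[n])*4)
T=[((-79,84,54),(243,207)),((79,84,54),(239.7,157)),((-79,-84,54),(295.2,202)),((79,-84,54),(290.5,156.5))]
S=[((-79,-84,128),(261.2,174)),((79,-84,128),(221,173.7)),((-79,-84,92),(261.2,183)),((79,-84,92),(221,182.7))]
o={"top":[(l,C("top",p)) for l,p in T],"side":[(l,C("side",p)) for l,p in S]}
for ob in(o,{"top":o["top"]},{"side":o["side"]}):
    v,r=fit(ob,[590,40,.08]);print(v,(r/4).round(1))
v,r=fit(o,[590,40,.08])
c,s=np.cos(v[2]),np.sin(v[2]);
print("hinge",place(v,[(-90,114,170)]))
for n in("top","side"):
  print(n,proj(n,place(v,[(-90,114,140),(78,90,56),(78,-90,56),(78,90,142),(78,-90,142)])).round(1).tolist())
im={n:cv2.imread("pics/%s0.png"%n) for n in("top","side")}
out=[]
for n,(x0,y0,w,h) in dict(top=(228,144,80,90),side=(210,162,75,70)).items():
    k=5 if n=="top" else 5
    a=cv2.resize(im[n][y0:y0+h,x0:x0+w],None,fx=k,fy=k,interpolation=cv2.INTER_LANCZOS4)
    def D(es,col):
        for e in es:
            q=((proj(n,place(v,e))-(x0,y0)+.5)*k).round().astype(int).tolist();cv2.line(a,q[0],q[1],col,1)
    for sg in(1,-1):
        D([((-80,sg*100,142),(80,sg*100,142)),((-80,sg*118,0),(80,sg*118,0))],(0,0,255))
        for z in(56,92,128):D([((-79,sg*84,z),(79,sg*84,z))],(0,200,0))
    D([((-90,114,140),(-90,114,50)),((78,100,56),(78,-100,56))],(255,0,0))
    out.append(np.pad(a,((0,450-a.shape[0]),(0,0),(0,0))))
cv2.imwrite("pics/z2.png",np.hstack(out))
```

```text
[5.88282444e+02 4.11756489e+01 5.24897460e-02] [-0.4 -0.1 -0.   1.9 -0.8  1.6  0.4 -0.9 -0.4 -0.3 -0.4 -1.3 -0.3 -0.8
  0.  -1.8]
[5.90532355e+02 4.04820206e+01 6.13231598e-02] [ 0.  -0.6  0.   1.4 -0.4  0.6  0.4 -1.7]
[5.79966202e+02 5.08109977e+01 1.12469155e-01] [ 0.1  0.2 -0.4  0.2  0.2 -0.2  0.  -0.3]
hinge [[492.42531508 150.2967319  170.        ]]
top [[231.3, 208.5], [237.5, 158.8], [292.4, 155.3], [235.9, 153.2], [294.6, 149.5]]
side [[257.9, 192.0], [212.4, 208.7], [221.6, 188.2], [211.0, 186.9], [220.6, 168.1]]
```

View pics/z2.png

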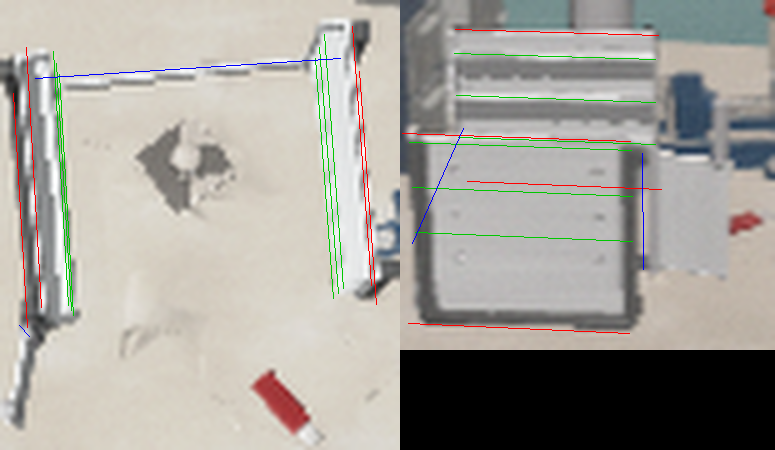

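The yaw is slightly low: the overlay tilts relative to the plate tops and the rear bar. I'll refine it with subpixel edge lines.

Run:
```python
from h import *
G={n:cv2.imread(f"pics/{n}0.png",0).astype(float) for n in("top","side")}
def line(n,along,u,lo,hi,mode):
    # for each u (col or row) find position in w (row or col); robust linear fit
    us,ws=[],[]
    for a in u:
        l,h=lo(a),hi(a);w=np.linspace(l,h,int((h-l)*8)+1)
        m=(w,np.full_like(w,a));x,y=(m[::-1] if along=="col" else m)
        p=cv2.remap(G[n].astype(np.float32),x.astype(np.float32).reshape(1,-1),y.astype(np.float32).reshape(1,-1),cv2.INTER_CUBIC)[0]
        g=np.gradient(p)
        if mode=="dark":q=np.maximum(np.median(p)-p,0)**2
        elif mode=="up":q=np.maximum(g,0)**2
        elif mode=="down":q=np.maximum(-g,0)**2
        if q.sum()>0: us.append(a);ws.append((q*w).sum()/q.sum())
    us,ws=map(np.array,(us,ws));f=least_squares(lambda k:k[0]+k[1]*(us-us.mean())-ws,[ws.mean(),0],loss="soft_l1",f_scale=.3)
    s=np.std(f.fun);return us.mean(),f.x[0],f.x[1],s
np.set_printoptions(precision=3,suppress=True)
bar=line("top","col",range(244,288),lambda c:160.7-(c-244)*.09-2.5,lambda c:160.7-(c-244)*.09+3,"dark")
print("bar",bar)
print("railL down",line("top","row",range(162,200),lambda r:240.2+(r-160)*.068-1.5,lambda r:240.2+(r-160)*.068+2.5,"down"))
for r in(165,180,195): print(r,"L",G["top"][r,230:246].astype(int),"R",G["top"][r,286:306].astype(int))
for c in(225,240,255): print(c,"side",G["side"][164:196,c].astype(int))
for r in(176,185,195,205): print(r,"sideF",G["side"][r,250:268].astype(int))
```

```text
bar (np.float64(265.5), np.float64(158.82742668742367), np.float64(-0.10408645120895664), np.float64(0.5014686596053459))
railL down (np.float64(180.5), np.float64(241.1058543064149), np.float64(0.022901615091068507), np.float64(0.5665880763404858))
165 L [111  61 235 127 134 136 226 230 181 213 214 212 212 209 208 209] R [213 214 212 212 212 236 235 230 229 227 226 225 179 243 216 210 208 207
 206 207]
180 L [214 111  96 110 163 146 137 138 227 238 142 206 209 210 208 208] R [210 210 208 208 208 208 211 214 230 237 229 230 229 231 146 219 209 207
 208 209]
195 L [209 208 174 108  99 233 130 140 142 232 236 216 202 211 212 212] R [211 212 211 210 209 209 207 209 210 213 207 232 232 232 232 237 178 145
 137 135]
225 side [113 108 112 116 164 182 180 191 179 158 128 123 123 123 179 187 200 222
 136 122 124 126 179 184 183 206 184 181 184 183 183 183]
240 side [136 135 136 136 199 187 181 185 202 231 145 124 122 124 180 183 194 204
 141 124 123 124 164 182 192 175 177 186 180 182 184 183]
255 side [128 129 127 127 211 190 185 181 205 220 134 124 124 122 182 183 202 183
 175 126 124 126 182 183 188 189 160 116  89  86  84  86]
176 sideF [123 124 123 122 123 124 126 128 123 124 132 165 185 180 179 153 143 144]
185 sideF [125 124 127 125 125 126 125 126 123 125 126 143 149 132 128  68  69  69]
195 sideF [181 184 186 168 115  86  83  98 125 142 153 161 180 183 184 182 182 181]
205 sideF [151 183 183 171 135  89  88 135 189 176 153 162 178 180 182 180 177 179]
```

Run:
```python
from h import *
yaw=.095
def r(v,full=False):
    P=lambda n,l:proj(n,place([v[0],v[1],yaw],[l]))[0]
    def colat(l1,l2,row):
        a,b=P("top",l1),P("top",l2);return a[0]+(row-a[1])/(b[1]-a[1])*(b[0]-a[0])
    def rowat(n,l1,l2,c):
        a,b=P(n,l1),P(n,l2);return a[1]+(c-a[0])/(b[0]-a[0])*(b[1]-a[1])
    o=[]
    for row,L,R in((165,238.5,290.5),(180,240.5,293.5),(195,241.3,296.3)):
        o+=[colat((-79,84,56),(79,84,56),row)-L,colat((-79,-84,56),(79,-84,56),row)-R]
    o+=[P("top",(-79,84,56))[1]-207.3,P("top",(-79,-84,56))[1]-201.8]
    o+=[P("side",(-79,-84,128))[0]-260.5,P("side",(-79,-84,92))[0]-260.7]
    for c in(225,240,255): o+=[rowat("side",(-79,-84,128),(79,-84,128),c)-173.5,rowat("side",(-79,-84,92),(79,-84,92),c)-181.5,rowat("side",(-80,-100,142),(80,-100,142),c)-168+.5]
    return np.array(o)
f=least_squares(r,[590,43],loss="soft_l1",f_scale=.5);print(f.x,f.fun if 0 else r(f.x).round(1))
x,y=f.x;h=place([x,y,yaw],[(-90,114,0)])[0];d=np.array([440.2,150.3])-h[:2];print("hinge",h,"peg dist",np.hypot(*d),"theta",np.arctan2(d[1],d[0])-yaw)
print("handle",place([435.1,375.8,.1475],[(0,0,46)]))
q=state();print(q["eef_pos"],q["tcp_rot"])
```

```text
[587.30956424  41.36918238] [ 0.3  0.1 -0.1 -1.1  0.6 -2.2  0.5  0.5 -0.7 -0.8 -1.  -0.6  0.1 -0.8
 -0.3  0.3 -0.6 -0.1  0.5]
hinge [486.90166666 146.31799898   0.        ] peg dist 46.87112118632134 theta 2.961533738457723
handle [[435.1 375.8  46. ]]
[148.3473144  606.94136878 214.13968902] [-3.14068499e+00 -7.92036735e-05  2.90180070e+00]
```

Rack pose is about (588, 42, 0.095 rad), the handle is at (435, 376, 46) and the peg at (440, 150). The next move takes the tool above the handle.

Emit:
arm_command:
  delta_pos:
    - [0.12,-0.096,0]
    - [0.24,-0.192,0]
    - [0.36,-0.288,0]
    - [0.48,-0.384,0]
    - [0.6,-0.48,0]
  delta_rot:
    - [0,0,0.05]
    - [0,0,0.1]
    - [0,0,0.15]
    - [0,0,0.2]
    - [0,0,0.246]
  claw: [0,0,0,0,0]

```text
t: 0.52
eef_pos: [299.4, 485.8, 214.4]
tcp_rot: [-3.141, -0.0, -2.991]
ft_force: [0.6, 1.2, -0.4]
opening: 1.001
grip_force: 0.0
```

Emit:
arm_command:
  delta_pos:
    - [0.12,-0.1,0]
    - [0.24,-0.2,0]
    - [0.36,-0.3,0]
    - [0.47,-0.38,-0.1]
    - [0.547,-0.445,-0.25]
  delta_rot:
    - [0,0,0]
    - [0,0,0]
    - [0,0,0]
    - [0,0,0]
    - [0,0,0]
  claw: [0,0,0,0,0]

```text
t: 0.93
eef_pos: [436.7, 376.2, 157.1]
tcp_rot: [3.139, 0.005, -2.996]
ft_force: [0.7, 1.1, -1.0]
opening: 1.0
grip_force: 0.0
```

Emit:
arm_command:
  delta_pos:
    - [0,0,0]
    - [0,0,0]
    - [0,0,0]
    - [0,0,0]
    - [0,0,0]
  delta_rot:
    - [0,0,0]
    - [0,0,0]
    - [0,0,0]
    - [0,0,0]
    - [0,0,0]
  claw: [0,0,0,0,0]

```text
t: 1.35
eef_pos: [433.0, 378.4, 156.7]
tcp_rot: [3.141, 0.002, -2.994]
ft_force: [-0.1, -0.8, 0.8]
opening: 1.0
grip_force: 0.0
```

Emit:
arm_command:
  delta_pos:
    - [0.008,-0.01,-0.12]
    - [0.008,-0.01,-0.25]
    - [0.008,-0.01,-0.38]
    - [0.008,-0.01,-0.47]
    - [0.008,-0.01,-0.516]
  delta_rot:
    - [0,0,0]
    - [0,0,0]
    - [0,0,0]
    - [0,0,0]
    - [0,0,0]
  claw: [0,0,0,0,0]

```text
t: 1.77
eef_pos: [434.3, 375.1, 24.7]
tcp_rot: [-3.141, -0.002, -2.994]
ft_force: [-0.0, 0.5, 0.2]
opening: 1.0
grip_force: 0.0
```

Emit:
arm_command:
  delta_pos:
    - [0,0,0]
    - [0,0,0]
    - [0,0,0]
    - [0,0,0]
    - [0,0,0]
  delta_rot:
    - [0,0,0]
    - [0,0,0]
    - [0,0,0]
    - [0,0,0]
    - [0,0,0]
  claw: [0.7,1,1,1,1]

```text
t: 2.18
eef_pos: [435.9, 375.2, 27.8]
tcp_rot: [3.141, 0.002, -2.995]
ft_force: [-0.7, -0.2, 0.2]
opening: 0.708
grip_force: 0.0
```

Emit:
arm_command:
  delta_pos:
    - [0,0,0]
    - [0,0,0]
    - [0,0,0]
    - [0,0,0]
    - [0,0,0]
  delta_rot:
    - [0,0,0]
    - [0,0,0]
    - [0,0,0]
    - [0,0,0]
    - [0,0,0]
  claw: [1,1,1,1,1]

```text
t: 2.6
eef_pos: [435.5, 374.8, 26.5]
tcp_rot: [3.142, 0.0, -2.995]
ft_force: [0.4, -0.1, 0.1]
opening: 0.358
grip_force: 0.0
```

Emit:
arm_command:
  delta_pos:
    - [0,0,0]
    - [0,0,0]
    - [0,0,0]
    - [0,0,0]
    - [0,0,0]
  delta_rot:
    - [0,0,0]
    - [0,0,0]
    - [0,0,0]
    - [0,0,0]
    - [0,0,0]
  claw: [1,1,1,1,1]

```text
t: 3.02
eef_pos: [435.5, 375.0, 26.4]
tcp_rot: [3.141, 0.0, -2.995]
ft_force: [0.3, 2.7, -1.5]
opening: 0.125
grip_force: 30.0
```

Emit:
arm_command:
  delta_pos:
    - [0,0,0]
    - [0,0,0]
    - [0,0,0.005]
    - [0,0,0.02]
    - [0,0,0.04]
  delta_rot:
    - [0,0,0]
    - [0,0,0]
    - [0,0,0]
    - [0,0,0]
    - [0,0,0]
  claw: [1,1,1,1,1]

```text
t: 3.43
eef_pos: [435.0, 374.4, 36.3]
tcp_rot: [-3.141, -0.002, -2.995]
ft_force: [0.6, -0.7, -4.9]
opening: 0.124
grip_force: 30.0
```

Emit:
arm_command:
  delta_pos:
    - [0,0,0.02]
    - [0,0,0.05]
    - [0,0,0.08]
    - [0,0,0.11]
    - [0,0,0.13]
  delta_rot:
    - [0,0,0]
    - [0,0,0]
    - [0,0,0]
    - [0,0,0]
    - [0,0,0]
  claw: [1,1,1,1,1]

```text
t: 3.85
eef_pos: [435.7, 375.0, 70.3]
tcp_rot: [3.141, 0.001, -2.995]
ft_force: [0.5, 0.4, -4.9]
opening: 0.125
grip_force: 30.0
```

Emit:
arm_command:
  delta_pos:
    - [0,0,0.03]
    - [0,0,0.08]
    - [0,-0.01,0.14]
    - [0,-0.03,0.2]
    - [0,-0.06,0.27]
  delta_rot:
    - [0,0,0]
    - [0,0,0]
    - [0,0,0]
    - [0,0,0]
    - [0,0,0]
  claw: [1,1,1,1,1]

```text
t: 4.27
eef_pos: [435.1, 359.8, 137.2]
tcp_rot: [-3.141, -0.001, -2.994]
ft_force: [0.1, -0.3, -5.4]
opening: 0.12
grip_force: 30.0
```

Emit:
arm_command:
  delta_pos:
    - [0,-0.04,0.07]
    - [0,-0.09,0.14]
    - [0,-0.14,0.21]
    - [0,-0.2,0.28]
    - [0,-0.26,0.34]
  delta_rot:
    - [0,0,0]
    - [0,0,0]
    - [0,0,0]
    - [0,0,0]
    - [0,0,0]
  claw: [1,1,1,1,1]

```text
t: 4.68
eef_pos: [435.2, 294.2, 223.0]
tcp_rot: [3.141, 0.001, -2.995]
ft_force: [0.0, 1.1, -4.6]
opening: 0.124
grip_force: 30.0
```

Emit:
arm_command:
  delta_pos:
    - [-0.01,-0.06,0.03]
    - [-0.03,-0.12,0.04]
    - [-0.05,-0.19,0.04]
    - [-0.07,-0.26,0.04]
    - [-0.085,-0.33,0.04]
  delta_rot:
    - [0,0,-0.006]
    - [0,0,-0.013]
    - [0,0,-0.02]
    - [0,0,-0.027]
    - [0,0,-0.0334]
  claw: [1,1,1,1,1]

```text
t: 5.1
eef_pos: [412.8, 211.0, 230.9]
tcp_rot: [-3.141, -0.001, -3.049]
ft_force: [0.2, 0.0, -4.7]
opening: 0.125
grip_force: 30.0
```

Emit:
arm_command:
  delta_pos:
    - [0,-0.07,0]
    - [0,-0.14,0]
    - [0,-0.21,0]
    - [0,-0.28,0]
    - [0,-0.35,0]
  delta_rot:
    - [0,0,0]
    - [0,0,0]
    - [0,0,0]
    - [0,0,0]
    - [0,0,0]
  claw: [1,1,1,1,1]

```text
t: 5.52
eef_pos: [413.1, 123.6, 230.9]
tcp_rot: [3.142, -0.001, -3.048]
ft_force: [0.5, -0.3, -5.5]
opening: 0.125
grip_force: 30.0
```

Emit:
arm_command:
  delta_pos:
    - [0,-0.07,0]
    - [0,-0.14,0]
    - [0,-0.21,0]
    - [0,-0.27,0]
    - [0,-0.32,0]
  delta_rot:
    - [0,0,0]
    - [0,0,0]
    - [0,0,0]
    - [0,0,0]
    - [0,0,0]
  claw: [1,1,1,1,1]

```text
t: 5.93
eef_pos: [413.1, 43.6, 230.9]
tcp_rot: [3.141, -0.001, -3.049]
ft_force: [0.8, -1.2, -5.5]
opening: 0.125
grip_force: 30.0
```

Emit:
arm_command:
  delta_pos:
    - [0,-0.04,0]
    - [0,-0.06,0]
    - [0,-0.07,0]
    - [0,-0.07,0]
    - [0,-0.07,0]
  delta_rot:
    - [0,0,0]
    - [0,0,0]
    - [0,0,0]
    - [0,0,0]
    - [0,0,0]
  claw: [1,1,1,1,1]

```text
t: 6.35
eef_pos: [414.1, 27.6, 231.4]
tcp_rot: [3.141, -0.0, -3.048]
ft_force: [-0.1, -0.4, -5.1]
opening: 0.121
grip_force: 30.0
```

Emit:
arm_command:
  delta_pos:
    - [0,0,-0.03]
    - [0,0,-0.08]
    - [0,0,-0.14]
    - [0,0,-0.21]
    - [0,0,-0.28]
  delta_rot:
    - [0,0,0]
    - [0,0,0]
    - [0,0,0]
    - [0,0,0]
    - [0,0,0]
  claw: [1,1,1,1,1]

```text
t: 6.77
eef_pos: [414.1, 27.9, 160.5]
tcp_rot: [3.142, 0.0, -3.047]
ft_force: [0.2, 0.5, -4.4]
opening: 0.123
grip_force: 30.0
```

Emit:
arm_command:
  delta_pos:
    - [0,0,-0.07]
    - [0,0,-0.14]
    - [0,0,-0.21]
    - [0,0,-0.26]
    - [0,0,-0.29]
  delta_rot:
    - [0,0,0]
    - [0,0,0]
    - [0,0,0]
    - [0,0,0]
    - [0,0,0]
  claw: [1,1,1,1,1]

```text
t: 7.18
eef_pos: [413.7, 27.8, 87.4]
tcp_rot: [3.141, -0.002, -3.047]
ft_force: [0.1, -0.2, -4.4]
opening: 0.122
grip_force: 30.0
```

Run:
```python
from h import *
s=state();print(s["eef_pos"],s["tcp_rot"])
t=read_camera("top");d=read_camera("side")
cv2.imwrite("pics/top1.png",t[:,:,::-1]);cv2.imwrite("pics/side1.png",d[:,:,::-1])
a=cv2.resize(t[140:270,215:315,::-1],None,fx=4.5,fy=4.5,interpolation=cv2.INTER_LANCZOS4)
b=cv2.resize(d[155:245,205:290,::-1],None,fx=4,fy=4,interpolation=cv2.INTER_LANCZOS4)
o=np.zeros((585,790,3),np.uint8);o[:a.shape[0],:450]=a;o[:b.shape[0],450:790]=b;cv2.imwrite("pics/z3.png",o)
```

```text
[413.68954086  27.79932289  87.37974566] [ 3.14112545e+00 -1.76849392e-03 -3.04680521e+00]
```

View pics/z3.png

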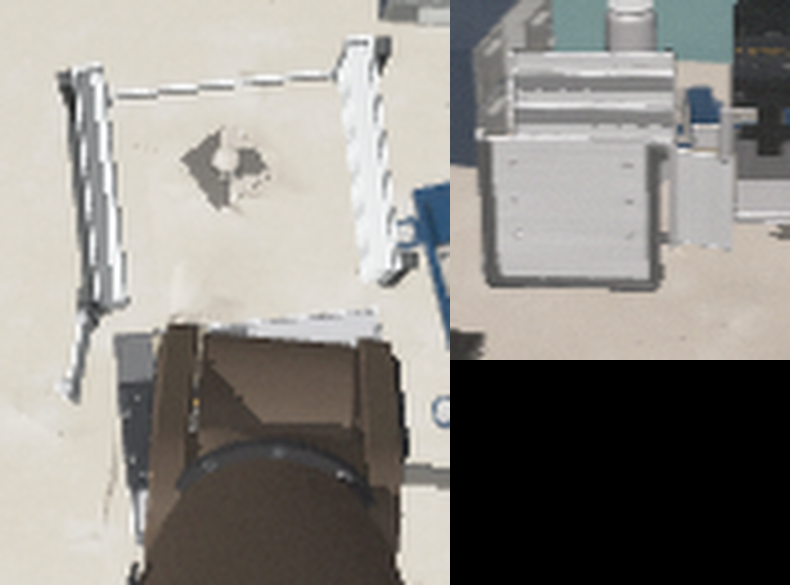

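The top view shows the tray's front edge centred about 1.7 to 2.4 mm to the left of the rack's axis and level with it. I'll correct by 2.4 mm and go in slowly while watching the force.

Emit:
arm_command:
  delta_pos:
    - [0.012,-0.004,0]
    - [0.036,-0.006,0]
    - [0.06,-0.004,0]
    - [0.084,-0.002,0]
    - [0.108,0,0]
  delta_rot:
    - [0,0,0]
    - [0,0,0]
    - [0,0,0]
    - [0,0,0]
    - [0,0,0]
  claw: [1,1,1,1,1]

```text
t: 7.7
eef_pos: [442.3, 27.3, 89.4]
tcp_rot: [-3.142, 0.001, -3.048]
ft_force: [0.2, 0.1, -4.3]
opening: 0.126
grip_force: 30.0
```

Emit:
arm_command:
  delta_pos:
    - [0.024,0.0023,0]
    - [0.048,0.0046,0]
    - [0.072,0.007,0]
    - [0.096,0.009,0]
    - [0.12,0.0115,0]
  delta_rot:
    - [0,0,0]
    - [0,0,0]
    - [0,0,0]
    - [0,0,0]
    - [0,0,0]
  claw: [1,1,1,1,1]

```text
t: 8.12
eef_pos: [471.8, 30.3, 88.9]
tcp_rot: [3.141, -0.0, -3.047]
ft_force: [-0.5, -0.3, -5.7]
opening: 0.123
grip_force: 30.0
```

Emit:
arm_command:
  delta_pos:
    - [0.03,0.003,0]
    - [0.066,0.007,0]
    - [0.106,0.0105,0]
    - [0.146,0.0145,0]
    - [0.186,0.0185,0]
  delta_rot:
    - [0,0,0]
    - [0,0,0]
    - [0,0,0]
    - [0,0,0]
    - [0,0,0]
  claw: [1,1,1,1,1]

```text
t: 8.53
eef_pos: [518.8, 34.9, 88.9]
tcp_rot: [3.142, 0.0, -3.047]
ft_force: [0.8, -0.7, -5.5]
opening: 0.127
grip_force: 30.0
```

Emit:
arm_command:
  delta_pos:
    - [0.04,0.004,0]
    - [0.08,0.008,0]
    - [0.12,0.0115,0]
    - [0.15,0.0145,0]
    - [0.18,0.0175,0]
  delta_rot:
    - [0,0,0]
    - [0,0,0]
    - [0,0,0]
    - [0,0,0]
    - [0,0,0]
  claw: [1,1,1,1,1]

```text
t: 8.95
eef_pos: [563.5, 39.3, 88.9]
tcp_rot: [3.141, -0.0, -3.047]
ft_force: [-0.9, 0.3, -5.4]
opening: 0.127
grip_force: 30.0
```

Emit:
arm_command:
  delta_pos:
    - [0.016,0.0015,0]
    - [0.032,0.003,0]
    - [0.048,0.0046,0]
    - [0.06,0.0057,0]
    - [0.07,0.0067,0]
  delta_rot:
    - [0,0,0]
    - [0,0,0]
    - [0,0,0]
    - [0,0,0]
    - [0,0,0]
  claw: [1,1,1,1,1]

```text
t: 9.37
eef_pos: [580.4, 40.9, 89.0]
tcp_rot: [3.141, -0.0, -3.047]
ft_force: [-0.4, -0.1, -5.5]
opening: 0.126
grip_force: 30.0
```

Emit:
arm_command:
  delta_pos:
    - [0.005,0.0005,0]
    - [0.01,0.001,0]
    - [0.015,0.0015,0]
    - [0.02,0.002,0]
    - [0.024,0.0023,0]
  delta_rot:
    - [0,0,0]
    - [0,0,0]
    - [0,0,0]
    - [0,0,0]
    - [0,0,0]
  claw: [1,1,1,1,1]

```text
t: 9.78
eef_pos: [586.3, 41.5, 89.0]
tcp_rot: [3.141, -0.0, -3.047]
ft_force: [0.4, -0.4, -5.4]
opening: 0.121
grip_force: 30.0
```

Emit:
arm_command:
  delta_pos:
    - [0.003,0.0003,0]
    - [0.006,0.0006,0]
    - [0.009,0.0009,0]
    - [0.012,0.0012,0]
    - [0.015,0.0015,0]
  delta_rot:
    - [0,0,0]
    - [0,0,0]
    - [0,0,0]
    - [0,0,0]
    - [0,0,0]
  claw: [1,1,1,1,1]

```text
t: 10.2
eef_pos: [589.5, 41.8, 88.9]
tcp_rot: [3.141, -0.001, -3.047]
ft_force: [-3.6, -1.0, -3.3]
opening: 0.127
grip_force: 30.0
```

It touches the rear stops, so I'll back off 2 mm and set it down.

Emit:
arm_command:
  delta_pos:
    - [-0.008,0,0]
    - [-0.008,0,-0.006]
    - [-0.008,0,-0.012]
    - [-0.008,0,-0.018]
    - [-0.008,0,-0.022]
  delta_rot:
    - [0,0,0]
    - [0,0,0]
    - [0,0,0]
    - [0,0,0]
    - [0,0,0]
  claw: [1,1,1,1,1]

```text
t: 10.62
eef_pos: [587.9, 41.8, 83.2]
tcp_rot: [3.142, -0.0, -3.047]
ft_force: [-0.5, 0.1, -5.5]
opening: 0.126
grip_force: 30.0
```

Emit:
arm_command:
  delta_pos:
    - [0,0,-0.002]
    - [0,0,-0.003]
    - [0,0,-0.004]
    - [0,0,-0.004]
    - [0,0,-0.004]
  delta_rot:
    - [0,0,0]
    - [0,0,0]
    - [0,0,0]
    - [0,0,0]
    - [0,0,0]
  claw: [1,1,1,1,1]

```text
t: 11.03
eef_pos: [588.0, 41.8, 82.5]
tcp_rot: [3.142, 0.0, -3.047]
ft_force: [0.1, -0.2, -4.7]
opening: 0.122
grip_force: 30.0
```

Emit:
arm_command:
  delta_pos:
    - [0,0,-0.001]
    - [0,0,-0.002]
    - [0,0,-0.003]
    - [0,0,-0.004]
    - [0,0,-0.004]
  delta_rot:
    - [0,0,0]
    - [0,0,0]
    - [0,0,0]
    - [0,0,0]
    - [0,0,0]
  claw: [1,1,1,1,1]

```text
t: 11.45
eef_pos: [588.0, 41.9, 82.4]
tcp_rot: [-3.142, 0.001, -3.047]
ft_force: [-4.1, -0.7, 6.9]
opening: 0.12
grip_force: 30.0
```

Emit:
arm_command:
  delta_pos:
    - [0,0,0.001]
    - [0,0,0.002]
    - [0,0,0.002]
    - [0,0,0.002]
    - [0,0,0.002]
  delta_rot:
    - [0,0,0]
    - [0,0,0]
    - [0,0,0]
    - [0,0,0]
    - [0,0,0]
  claw: [1,1,0.5,0.5,0.5]

```text
t: 11.87
eef_pos: [588.2, 41.8, 82.0]
tcp_rot: [3.142, 0.001, -3.047]
ft_force: [0.9, -1.1, -0.1]
opening: 0.281
grip_force: 0.0
```

Emit:
arm_command:
  delta_pos:
    - [0,0,0]
    - [0,0,0]
    - [0,0,0]
    - [0,0,0]
    - [0,0,0]
  delta_rot:
    - [0,0,0]
    - [0,0,0]
    - [0,0,0]
    - [0,0,0]
    - [0,0,0]
  claw: [0.5,0.5,0.5,0.5,0.5]

```text
t: 12.28
eef_pos: [588.0, 41.8, 82.0]
tcp_rot: [3.141, -0.0, -3.048]
ft_force: [-0.2, 1.3, -0.1]
opening: 0.497
grip_force: 0.0
```

Emit:
arm_command:
  delta_pos:
    - [0,0,0.04]
    - [0,0,0.14]
    - [0,0,0.28]
    - [0,0,0.42]
    - [0,0,0.5]
  delta_rot:
    - [0,0,0]
    - [0,0,0]
    - [0,0,0]
    - [0,0,0]
    - [0,0,0]
  claw: [0.5,0.5,0.5,0.5,0.5]

```text
t: 12.7
eef_pos: [588.7, 41.9, 211.4]
tcp_rot: [-3.141, 0.004, -3.047]
ft_force: [-0.2, -0.0, 0.6]
opening: 0.503
grip_force: 0.0
```

Emit:
arm_command:
  delta_pos:
    - [-0.12,0.09,0]
    - [-0.24,0.18,0]
    - [-0.36,0.27,0]
    - [-0.48,0.36,0]
    - [-0.59,0.435,0]
  delta_rot:
    - [0,0,0]
    - [0,0,0]
    - [0,0,0]
    - [0,0,0]
    - [0,0,0]
  claw: [0.5,0.5,0.5,0.5,0.5]

```text
t: 13.12
eef_pos: [438.6, 151.5, 207.8]
tcp_rot: [3.141, 0.001, -3.048]
ft_force: [-0.7, 0.1, 0.1]
opening: 0.5
grip_force: 0.0
```

Run:
```python
from h import *
s=state();print(s["eef_pos"],s["tcp_rot"])
t=read_camera("top");d=read_camera("side")
cv2.imwrite("pics/top2.png",t[:,:,::-1]);cv2.imwrite("pics/side2.png",d[:,:,::-1])
a=cv2.resize(t[140:240,215:315,::-1],None,fx=4.5,fy=4.5,interpolation=cv2.INTER_LANCZOS4)
b=cv2.resize(d[155:245,205:290,::-1],None,fx=4,fy=4,interpolation=cv2.INTER_LANCZOS4)
o=np.zeros((585,790,3),np.uint8);o[:a.shape[0],:450]=a;o[:b.shape[0],450:790]=b;cv2.imwrite("pics/z4.png",o)
```

```text
[438.60865754 151.49761898 207.75683498] [ 3.14126427e+00  6.95767331e-04 -3.04757812e+00]
```

View pics/z4.png

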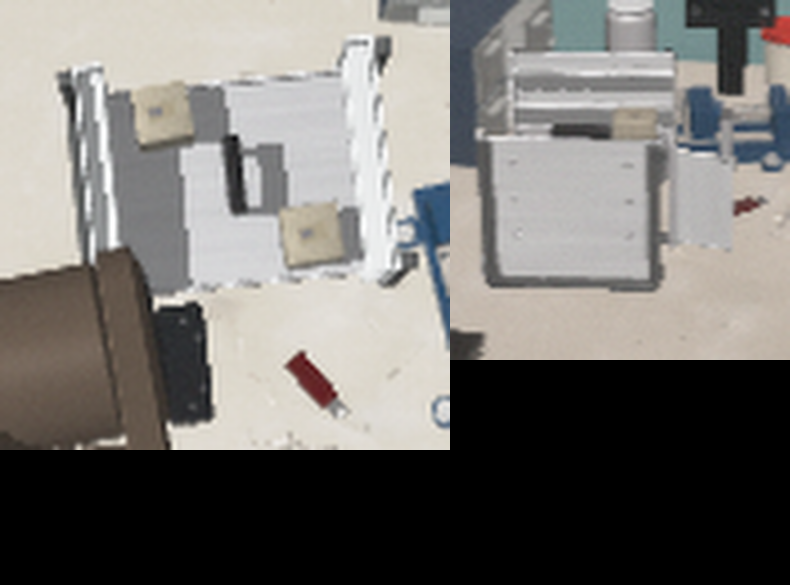

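The tray sits home and level on the low rails, with both cubes standing at crop (165,112) and (312,235). The fingers are above the peg, so I'll lower them and pinch it.

Emit:
arm_command:
  delta_pos:
    - [0,0,0]
    - [0,0,-0.05]
    - [0,0,-0.1]
    - [0,0,-0.16]
    - [0,0,-0.208]
  delta_rot:
    - [0,0,0]
    - [0,0,0]
    - [0,0,0]
    - [0,0,0]
    - [0,0,0]
  claw: [0.5,0.5,0.5,0.5,0.5]

```text
t: 13.63
eef_pos: [441.6, 149.9, 154.4]
tcp_rot: [3.142, 0.001, -3.048]
ft_force: [-0.2, -0.3, 0.9]
opening: 0.501
grip_force: 0.0
```

Emit:
arm_command:
  delta_pos:
    - [0,0,0]
    - [0,0,0]
    - [0,0,0]
    - [0,0,0]
    - [0,0,0]
  delta_rot:
    - [0,0,0]
    - [0,0,0]
    - [0,0,0]
    - [0,0,0]
    - [0,0,0]
  claw: [0.9,1,1,1,1]

```text
t: 14.05
eef_pos: [440.9, 150.6, 155.7]
tcp_rot: [3.141, 0.001, -3.048]
ft_force: [-1.5, 0.5, 1.1]
opening: 0.201
grip_force: 0.7
```

Emit:
arm_command:
  delta_pos:
    - [0,0,0]
    - [0,0,0]
    - [0,0,0]
    - [0,0,0]
    - [0,0,0]
  delta_rot:
    - [0,0,0]
    - [0,0,0]
    - [0,0,0]
    - [0,0,0]
    - [0,0,0]
  claw: [1,1,1,1,1]

```text
t: 14.47
eef_pos: [440.5, 150.7, 155.4]
tcp_rot: [3.141, 0.0, -3.047]
ft_force: [-2.1, 1.7, 6.4]
opening: 0.119
grip_force: 30.0
```

Run:
```python
from h import *
for v in([588,42,.095],):
    h=place(v,[(-90,114,0)])[0][:2];d=np.array([440.2,150.4])-h
    th=1.5708+np.pi-(np.arctan2(d[1],d[0])-.095)%(2*np.pi)
    print(h,np.hypot(*d),th)
    p0=None
    for t in np.linspace(th,0.02,21):
        p=place(v,[(-90-48*np.sin(t),114-48*np.cos(t),0)])[0][:2];p0=p if p0 is None else p0
        print(round(t,2),((p-p0)/250).round(4))
```

```text
[487.59210243 146.9488166 ] 47.51759715513547 1.7384935921230227
1.74 [0. 0.]
1.65 [-0.0005 -0.0165]
1.57 [ 0.0004 -0.033 ]
1.48 [ 0.0028 -0.0493]
1.39 [ 0.0065 -0.0653]
1.31 [ 0.0116 -0.081 ]
1.22 [ 0.018  -0.0962]
1.14 [ 0.0257 -0.1108]
1.05 [ 0.0346 -0.1247]
0.97 [ 0.0447 -0.1377]
0.88 [ 0.0559 -0.1499]
0.79 [ 0.068 -0.161]
0.71 [ 0.0811 -0.1711]
0.62 [ 0.095  -0.1799]
0.54 [ 0.1096 -0.1876]
0.45 [ 0.1248 -0.194 ]
0.36 [ 0.1405 -0.1991]
0.28 [ 0.1566 -0.2027]
0.19 [ 0.1729 -0.205 ]
0.11 [ 0.1894 -0.2059]
0.02 [ 0.2059 -0.2054]
```

Emit:
arm_command:
  delta_pos:
    - [0,-0.0165,0]
    - [0,-0.033,0]
    - [0.003,-0.049,0]
    - [0.0065,-0.065,0]
    - [0.0116,-0.081,0]
  delta_rot:
    - [0,0,0]
    - [0,0,0]
    - [0,0,0]
    - [0,0,0]
    - [0,0,0]
  claw: [1,1,1,1,1]

```text
t: 14.88
eef_pos: [443.2, 130.6, 155.4]
tcp_rot: [3.141, 0.0, -3.047]
ft_force: [-5.8, 3.7, 8.8]
opening: 0.121
grip_force: 30.0
```

Emit:
arm_command:
  delta_pos:
    - [0.0064,-0.0152,0]
    - [0.0141,-0.0298,0]
    - [0.023,-0.0437,0]
    - [0.0331,-0.0567,0]
    - [0.0443,-0.0689,0]
  delta_rot:
    - [0,0,0]
    - [0,0,0]
    - [0,0,0]
    - [0,0,0]
    - [0,0,0]
  claw: [1,1,1,1,1]

```text
t: 15.3
eef_pos: [454.7, 113.4, 155.4]
tcp_rot: [3.141, 0.001, -3.047]
ft_force: [-4.1, 3.6, 6.7]
opening: 0.118
grip_force: 30.0
```

Emit:
arm_command:
  delta_pos:
    - [0.0121,-0.0111,0]
    - [0.0252,-0.0212,0]
    - [0.0391,-0.03,0]
    - [0.0537,-0.0377,0]
    - [0.0689,-0.0441,0]
  delta_rot:
    - [0,0,0]
    - [0,0,0]
    - [0,0,0]
    - [0,0,0]
    - [0,0,0]
  claw: [1,1,1,1,1]

```text
t: 15.72
eef_pos: [471.9, 102.6, 155.5]
tcp_rot: [3.141, 0.001, -3.047]
ft_force: [-2.6, 5.6, 6.3]
opening: 0.118
grip_force: 30.0
```

Emit:
arm_command:
  delta_pos:
    - [0.0157,-0.0051,0]
    - [0.0318,-0.0087,0]
    - [0.0481,-0.011,0]
    - [0.0646,-0.0119,0]
    - [0.081,-0.0114,0]
  delta_rot:
    - [0,0,0]
    - [0,0,0]
    - [0,0,0]
    - [0,0,0]
    - [0,0,0]
  claw: [1,1,1,1,1]

```text
t: 16.13
eef_pos: [491.8, 99.1, 155.4]
tcp_rot: [-3.141, -0.0, -3.047]
ft_force: [-3.3, -1.9, 7.7]
opening: 0.117
grip_force: 30.0
```

Emit:
arm_command:
  delta_pos:
    - [0.003,0,0]
    - [0.006,0.0005,0]
    - [0.009,0.0005,0]
    - [0.011,0.001,0]
    - [0.011,0.001,0]
  delta_rot:
    - [0,0,0]
    - [0,0,0]
    - [0,0,0]
    - [0,0,0]
    - [0,0,0]
  claw: [1,1,1,1,1]

```text
t: 16.55
eef_pos: [494.7, 99.2, 155.4]
tcp_rot: [-3.141, 0.0, -3.047]
ft_force: [-3.1, -2.3, 6.5]
opening: 0.121
grip_force: 30.0
```

Emit:
arm_command:
  delta_pos:
    - [0.003,0.0005,0]
    - [0.006,0.001,0]
    - [0.009,0.0015,0]
    - [0.011,0.002,0]
    - [0.011,0.002,0]
  delta_rot:
    - [0,0,0]
    - [0,0,0]
    - [0,0,0]
    - [0,0,0]
    - [0,0,0]
  claw: [1,1,1,1,1]

```text
t: 16.97
eef_pos: [497.2, 99.4, 155.4]
tcp_rot: [-3.14, -0.0, -3.047]
ft_force: [-3.4, -5.0, 7.3]
opening: 0.125
grip_force: 30.0
```

Emit:
arm_command:
  delta_pos:
    - [0,0,0]
    - [0,0,0]
    - [0,0,0]
    - [0,0,0]
    - [0,0,0]
  delta_rot:
    - [0,0,0]
    - [0,0,0]
    - [0,0,0]
    - [0,0,0]
    - [0,0,0]
  claw: [0.6,0.6,0.6,0.6,0.6]

```text
t: 17.38
eef_pos: [497.4, 100.1, 154.9]
tcp_rot: [3.141, -0.0, -3.047]
ft_force: [-0.1, 1.2, 0.6]
opening: 0.384
grip_force: 0.0
```

Emit:
arm_command:
  delta_pos:
    - [0,0,0.04]
    - [0,0,0.12]
    - [0,0,0.22]
    - [0,0,0.34]
    - [0,0,0.45]
  delta_rot:
    - [0,0,0]
    - [0,0,0]
    - [0,0,0]
    - [0,0,0]
    - [0,0,0]
  claw: [0.6,0.6,0.6,0.6,0.6]

```text
t: 17.8
eef_pos: [497.2, 100.0, 269.7]
tcp_rot: [3.141, 0.0, -3.047]
ft_force: [-0.2, -0.2, 0.7]
opening: 0.401
grip_force: 0.0
```

Emit:
arm_command:
  delta_pos:
    - [0,0.12,0]
    - [0,0.26,0]
    - [0,0.4,0]
    - [-0.05,0.54,0]
    - [-0.1,0.68,0]
  delta_rot:
    - [0,0,0]
    - [0,0,0]
    - [0,0,0]
    - [0,0,0]
    - [0,0,0]
  claw: [0.6,0.6,0.6,0.6,0.6]

```text
t: 18.22
eef_pos: [472.0, 271.5, 268.2]
tcp_rot: [3.141, 0.0, -3.048]
ft_force: [0.8, 0.2, 0.7]
opening: 0.4
grip_force: 0.0
```

Emit:
arm_command:
  delta_pos:
    - [-0.05,0.14,0]
    - [-0.1,0.28,0]
    - [-0.15,0.42,0]
    - [-0.2,0.52,0]
    - [-0.2,0.52,0]
  delta_rot:
    - [0,0,0]
    - [0,0,0]
    - [0,0,0]
    - [0,0,0]
    - [0,0,0]
  claw: [0.6,0.6,0.6,0.6,0.6]

```text
t: 18.63
eef_pos: [420.1, 403.7, 268.1]
tcp_rot: [3.14, -0.0, -3.044]
ft_force: [0.1, 0.3, -0.3]
opening: 0.399
grip_force: 0.0
```

Run:
```python
from h import *
t=read_camera("top");s=read_camera("side")
cv2.imwrite("pics/top3.png",t[:,:,::-1]);cv2.imwrite("pics/side3.png",s[:,:,::-1])
v=[588,42,.095]
print("shut: hinge",proj("top",place(v,[(-90,114,140)])).round(1),"peg top",proj("top",place(v,[(-90,66,184)])).round(1),
 "side",proj("side",place(v,[(-90,114,140),(-90,66,184),(-90,66,142)])).round(1).tolist())
a=cv2.imread("pics/top0.png",0).astype(int);b=cv2.imread("pics/top3.png",0).astype(int)
print(b[196:216,230:256])
```

```text
shut: hinge [[232.4 210.1]] peg top [[247.8 207.2]] side [[259.5, 191.7], [260.2, 174.5], [260.3, 185.5]]
[[214 215 216 117 103 237 140 145 146 236 239 229 128 125 126 126 126 124
  126 127 126 124 124 125 125 124]
 [212 215 216 116 101 214 127 146 148 236 239 240 139 126 124 124 128 126
  125 127 127 125 125 128 128 126]
 [213 215 215 115 102 197 152 149 147 230 239 245 141 126 125 126 126 127
  127 128 128 126 128 127 126 125]
 [215 215 215 116 103 120 131 153 149 150 238 242 147 127 127 127 126 128
  127 126 127 127 126 129 128 127]
 [214 215 215 120 105 115 172 155 149 148 237 243 140 127 127 127 127 125
  128 128 127 128 129 127 127 126]
 [215 215 215 140 105  97 218 157 150 151 237 239 147 128 128 129 127 129
  126 129 126 126 127 128 129 127]
 [217 216 215 143 103 104 239 155 147 150 236 235 143 127 125 127 127 125
  126 125 126 127 127 126 127 127]
 [216 215 206 131  96  94 242 154 146 149 232 162 151 127 126 126 126 128
  126 125 125 123 124 124 124 127]
 [216 216 149 108 103  94 142 130 147 150 152 155 154 128 126 125 126 128
  128 112 116 111 115 117 147 152]
 [216 215 146
[... 486 characters left out ...]
34 147 120
  124 119 110 171 218 216 202 198]
 [215 186 129 124 128 134 139 142 141 141 141 134 129 122 117 115 113 107
  103  99 108 117 197 166 188 208]
 [217 218 141 124 105 112 112 109 116 116 115 121 121 123 117 116 140 139
  136 136 141 140 188 181 220 210]
 [215 218 179 123 100 105 141 141 142 141 141 161 162 162 149 148 215 218
  216 218 216 216 192 208 220 194]
 [218 218 217 181 134 133 217 220 222 220 220 219 219 219 219 219 219 220
  218 216 216 215 190 209 212 195]
 [214 216 217 218 219 219 221 223 222 222 221 220 221 220 220 217 217 218
  217 216 216 215 181 215 206 207]
 [214 215 215 218 219 220 219 222 224 220 220 221 221 221 220 218 218 217
  218 215 215 214 196 211 213 215]]
```

Run:
```python
from h import *
b=cv2.imread("pics/side3.png",0).astype(int);a=cv2.imread("pics/side2.png",0).astype(int)
print(b[168:196,252:274]);print("before peg");print(a[176:194,266:284])
t=cv2.imread("pics/top0.png",0).astype(int);print("top0 peg");print(t[218:234,226:238])
```

```text
[[218 199 135  48  68  82  58  46  40  42  43  43  45  45  42  37  40  41
   41  39  42  46]
 [194 181 126  45  67  86  81  67  40  46  44  48  45  44  46  46  44  46
   43  42  43  45]
 [186 173 123  36  48  78  86  50  43  43  48  47  46  48  42  44  44  48
   48  46  46  47]
 [169 167 141  45  47  73  88  43  45  46  49  43  46  48  45  40  48  46
   44  46  45  43]
 [207 205 171  47  43  63  75  45  45  44  43  51  49  45  45  49  46  47
   43  45  45  48]
 [210 211 177  46  47  59  71  45  43  43  49  48  48  47  48  45  45  47
   47  47  43  46]
 [132 132 119  92  74  85  92  73  67  70  87 110  97  45  47  44  42  47
   47  39  46  45]
 [123 125 124 123 122 124 120 115 102 105 119 158 155  64  46  42  46  43
   44  39  45  52]
 [124 125 126 125 125 125 126 115 104 105 124 162 160  64  45  46  46  43
   44  44  43  57]
 [125 125 126 122 127 124 125 118 103 105 125 137 109  64  43  47  42  43
   43  42  43  60]
 [183 185 182 184 182 183 184 165 116 105 124 135  89  63  43  43  43  40
   47  43  44  54]
 [187 187 187 186 188 187 190 168 116 107 123 134  93  67  40  46  46  40
   
[... 2992 characters left out ...]
212 209 234 129 109 201 207 209 207]
 [213 213 211 210 214 185 115 113 199 207 207 205]
 [213 214 212 208 237 160 112 136 199 202 203 204]
 [212 211 209 203 235 137 110 150 202 206 205 206]
 [208 212 203 177 165 113 106 200 204 203 204 207]
 [208 225 216 202 189 102 107 199 205 205 208 206]
 [206 226 220 208 188 103 104 200 205 206 207 204]
 [206 207 214 201 141  99 112 202 206 205 204 206]
 [212 211 211 228 153 116 138 204 209 207 207 204]
 [211 207 209 209 207 158 153 204 208 208 206 208]
 [212 211 209 208 208 207 207 206 206 208 206 207]
 [214 212 207 209 208 208 205 206 206 206 206 205]
 [214 213 211 209 208 207 206 206 206 206 208 208]
 [213 211 209 211 211 207 206 203 205 206 207 206]]
```

The image measurement puts the peg at about (489.5, 97), i.e. θ ≈ 0.05 ± 0.05. To be sure, I'll push the peg home with shut fingers until it meets its stop.

Emit:
arm_command:
  delta_pos:
    - [0.01,-0.1,0]
    - [0.03,-0.24,0]
    - [0.05,-0.38,0]
    - [0.06,-0.52,0]
    - [0.07,-0.66,0]
  delta_rot:
    - [0,0,0]
    - [0,0,0]
    - [0,0,0]
    - [0,0,0]
    - [0,0,0]
  claw: [1,1,1,1,1]

```text
t: 19.15
eef_pos: [440.0, 232.4, 267.9]
tcp_rot: [-3.142, 0.0, -3.048]
ft_force: [0.8, 0.7, 0.4]
opening: 0.105
grip_force: 0.0
```

Emit:
arm_command:
  delta_pos:
    - [0.02,-0.14,0]
    - [0.04,-0.28,0]
    - [0.06,-0.42,0]
    - [0.07,-0.52,0]
    - [0.07,-0.57,0]
  delta_rot:
    - [0,0,0]
    - [0,0,0]
    - [0,0,0]
    - [0,0,0]
    - [0,0,0]
  claw: [1,1,1,1,1]

```text
t: 19.57
eef_pos: [457.5, 88.8, 268.0]
tcp_rot: [-3.141, 0.001, -3.051]
ft_force: [0.1, 0.4, 0.1]
opening: 0.005
grip_force: 0.0
```

Emit:
arm_command:
  delta_pos:
    - [0,0,-0.06]
    - [0,0,-0.16]
    - [0,0,-0.28]
    - [0,0,-0.38]
    - [0,0,-0.44]
  delta_rot:
    - [0,0,0]
    - [0,0,0]
    - [0,0,0]
    - [0,0,0]
    - [0,0,0]
  claw: [1,1,1,1,1]

```text
t: 19.98
eef_pos: [456.6, 91.2, 155.8]
tcp_rot: [3.142, -0.002, -3.049]
ft_force: [-0.0, -0.7, 0.1]
opening: 0.007
grip_force: 0.0
```

Emit:
arm_command:
  delta_pos:
    - [0.01,0.001,0]
    - [0.02,0.002,0]
    - [0.03,0.003,0]
    - [0.04,0.004,0]
    - [0.05,0.005,0]
  delta_rot:
    - [0,0,0]
    - [0,0,0]
    - [0,0,0]
    - [0,0,0]
    - [0,0,0]
  claw: [1,1,1,1,1]

```text
t: 20.4
eef_pos: [470.7, 93.7, 158.6]
tcp_rot: [-3.142, 0.002, -3.048]
ft_force: [-0.4, 0.4, 0.9]
opening: 0.005
grip_force: 0.0
```

Emit:
arm_command:
  delta_pos:
    - [0.005,0.003,0]
    - [0.01,0.006,0]
    - [0.014,0.008,0]
    - [0.018,0.008,0]
    - [0.02,0.008,0]
  delta_rot:
    - [0,0,0]
    - [0,0,0]
    - [0,0,0]
    - [0,0,0]
    - [0,0,0]
  claw: [1,1,1,1,1]

```text
t: 20.82
eef_pos: [473.7, 95.8, 157.5]
tcp_rot: [3.141, -0.003, -3.047]
ft_force: [-8.7, -1.6, 5.8]
opening: 0.007
grip_force: 4.3
```

Emit:
arm_command:
  delta_pos:
    - [0.003,0,0]
    - [0.005,0,0]
    - [0.007,0,0]
    - [0.008,0,0]
    - [0.008,0,0]
  delta_rot:
    - [0,0,0]
    - [0,0,0]
    - [0,0,0]
    - [0,0,0]
    - [0,0,0]
  claw: [1,1,1,1,1]

```text
t: 21.23
eef_pos: [473.9, 95.8, 157.4]
tcp_rot: [3.141, -0.007, -3.047]
ft_force: [-15.2, -0.8, 11.5]
opening: 0.004
grip_force: 7.8
```

The peg stands against a firm stop (15 N with no further movement), so the flag is shut. I'll back off, retreat and check that nothing was disturbed.

Emit:
arm_command:
  delta_pos:
    - [-0.02,0,0]
    - [-0.06,0,0]
    - [-0.08,0,0.08]
    - [-0.08,0,0.2]
    - [-0.08,0,0.34]
  delta_rot:
    - [0,0,0]
    - [0,0,0]
    - [0,0,0]
    - [0,0,0]
    - [0,0,0]
  claw: [1,1,1,1,1]

```text
t: 21.65
eef_pos: [455.6, 95.7, 242.5]
tcp_rot: [3.141, -0.003, -3.047]
ft_force: [0.9, 0.5, 0.3]
opening: 0.005
grip_force: 0.0
```

Emit:
arm_command:
  delta_pos:
    - [0,0.1,0.05]
    - [0,0.24,0.08]
    - [0,0.38,0.08]
    - [0,0.52,0.08]
    - [0,0.64,0.08]
  delta_rot:
    - [0,0,0]
    - [0,0,0]
    - [0,0,0]
    - [0,0,0]
    - [0,0,0]
  claw: [1,1,1,1,1]

```text
t: 22.07
eef_pos: [456.3, 257.7, 262.7]
tcp_rot: [3.141, 0.001, -3.047]
ft_force: [-0.3, 0.3, 0.2]
opening: 0.005
grip_force: 0.0
```

Emit:
arm_command:
  delta_pos:
    - [0,0.1,0]
    - [0,0.2,0]
    - [0,0.28,0]
    - [0,0.3,0]
    - [0,0.3,0]
  delta_rot:
    - [0,0,0]
    - [0,0,0]
    - [0,0,0]
    - [0,0,0]
    - [0,0,0]
  claw: [1,1,1,1,1]

```text
t: 22.48
eef_pos: [456.4, 331.6, 262.1]
tcp_rot: [3.142, -0.0, -3.046]
ft_force: [-0.4, -0.3, 0.1]
opening: 0.002
grip_force: 0.0
```

Run:
```python
from h import *
t=read_camera("top")[:,:,::-1].copy();cv2.imwrite("pics/top4.png",t)
a=cv2.imread("pics/top2.png").astype(int);b=cv2.imread("pics/top3.png").astype(int);t=t.astype(int)
print("tray+cubes since before flag",np.abs(t-a)[156:200,245:290].mean(),"since first shut",np.abs(t-b)[150:215,232:300].mean(),
 "tub/tin",np.abs(t-cv2.imread("pics/top0.png"))[160:240,370:400].mean())
w=[588+1,42,.095,56];print("handle pred",proj("top",place(w,[(0,0,53)])))
g=t.sum(2)[165:192,258:276];y,x=np.where(g<150);print("handle seen",x.mean()+258,y.mean()+165,len(x))
```

```text
tray+cubes since before flag 5.982323232323233 since first shut 5.071870286576169 tub/tin 5.406527777777778
handle pred [[266.54598115 177.95780132]]
handle seen 267.1111111111111 176.8148148148148 27
```

```bash
python3 -c "
from cell import *
print(job_done())"
```

```text
the job is handed in; nothing more can be done
None
```

I handed the job in, but the call returned no verdict: the tray is home on the lowest rails over the pull head with both cubes standing, the flag is shut against its stop, and nothing else showed signs of having been moved.

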